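# Snap the retaining clip onto the vial wheel's spindle

## Robot

A 6-joint arm with a two-finger parallel gripper is mounted at the origin on the work surface. World frame = base frame: x ahead of the robot, y to its left, z up, the work surface at z = 0. Lengths are in m, angles in rad, forces in N, time in s.
With the tool pointing down it reaches from about 0.4 to 0.825 m from the base axis. Payload 7 kg.
Tool frame: the origin (TCP) lies at the very end of the fingers, on their centre line; the grasp point (between the pads) lies 19 mm behind it; z points along the fingers, y is the direction in which the jaws open and shut (so a half turn about z gives the same grasp; the last joint's range is limited). The gripper opens to 85 mm and grips with 20 to 120 N. Pads are 22 mm wide; open, the fingers measure 114 mm over their backs; the gripper's body (76 mm by 85 mm) begins 54 mm behind the grasp point. The pads swing forward as they close: fully open they stand 13 mm farther back than shut.
Start: joints at [-0.822, 0.359, 0.012, 0, -1.224, -0.288], TCP at [0.3, -0.605, 0.231] pointing down, gripper open.
Joint ranges: [-3.07, 3.07], [-1.43, 2.12], [-1.02, 1.25], [-3.03, 1.67], [-3.05, -0], [-3.03, 3.03]. Speed limits (rad/s): [2.39, 2.39, 3.01, 3.14, 3.14, 3.14].

## Interface

Orientations are given as a unit quaternion [x, y, z, w].
In Python, from cell import read_state, optics, env gives the robot as it stands.
- The arm moves only by the tool jog_arm, never from a script. Its argument "moves" is one flat list of numbers, 4 for each row, row after row: the shift along the tool's x, y, z in m, then the turn about the tool's z in rad. In form: [dx, dy, dz, twist, dx, dy, dz, twist, ...]. A call has 1 to 5 rows; each row is the pose to reach, as a shift and turn from the pose commanded when the call began, along the tool's axes at that moment; what a row does not reach only later rows make up. A row lasts 1/8 s, in which the tool goes at most 62.5 mm and 10.7 degrees, less where a joint would pass 70% of its speed; a pose out of reach is approached as far as the arm can. A call with a gripper value outside its range is refused whole. "hand" is the closure, from 0 (fully open) to 1 (shut), set as the call begins (left out, the last holds). The fingers move at their own pace and stop on an object; the grip force is fixed at half the most. Time passes only in rows, so rows that repeat a pose let the fingers close. It gives the time, the measured TCP pose, the force and the opening at its end, in the units of the state.
- read_state(): the state, without advancing time (a new reading comes with each control period).
- optics.snapshot(name): name is "scene" or "top"; returns (picture, depth): 420x560x3 uint8, blue, green, red; 420x560 float32, m along the optical axis (not along the pixel's ray), 0 where there is no reading.
- optics.camera_model(name): a dict with "fx", "fy", "cx", "cy" (pixels), "rvec" (rotation vector, rad) and "tvec" (3), from world to camera coordinates, as OpenCV has them. Camera axes: x right, y down, z forward; pixel columns grow to the right and rows downward; lengths in m; the calibration is good to about 2 mm. A picture is of the moment at which its call begins. camera_model takes no time and is no camera call.
- env.sign_off(): hands the job in, once; it reports no verdict.
The state is a dict: "clock": time; "joints": joint angles; "dq": joint speeds; "effort": joint torques, N m; "ee_pos": TCP position; "tool_rot": TCP orientation; "wrist_force": force on the tool from outside, world axes, zero at the start; "ft_torque": the same for the moment, N m; "width": opening from 0.0 (shut) to 1.0 (fully open).
Only numpy, scipy, OpenCV 4.12 (cv2) and the standard library are available. Lean on these libraries where they do the work, as an engineer would, in place of code of your own. Each camera call takes 0.05 s, during which the arm holds its last target.

## Task

Secure the vial wheel on its spindle: pick up the open steel retaining clip by its tab and push it sideways into the groove of the spindle, above the hub, until it snaps fully home round the neck, then let go. The spindle gives way on a spring as you push; press firmly but gently, without driving the carriage to its stop, and leave everything else on the bench alone.

Things in the scene. Friction and masses are not known exactly. Their poses are not given: they have to be found in the camera images.
- clip_tab (a point): Centre (half-way up) of the upright gripping tab of the steel retaining clip lying flat on the bench. The tab is a block 12 mm (clip x) by 20 mm (clip y) by 40 mm high, rising from the clip's underside at its tail. The clip is an open fork 63 mm long and 6 mm thick. Axes: x from the tab towards the open mouth, y across, z up.
- clip_seat (a point): Point of the clip, level with its underside, where the spindle's axis lies once the clip is home; same axes as clip_tab, 48 mm ahead (+x) of it. The jaw tips reach 9 mm ahead of it; the crossbar (36 mm wide), which bottoms on the neck, begins 9 mm behind it; a bar 16 mm wide joins crossbar and tab.
- clip_mouth (a point): Point midway between the round bumps (3 mm radius) inside the clip's two jaws, 3.5 mm ahead (+x) of clip_seat, half-way up the 6 mm thickness. The bumps leave a gap of 13 mm; the neck springs the jaws apart, 1.5 N per mm a side, and the clip snaps over it at about 6 to 12 N of push, depending on friction; the force then drops.
- groove (a point): Point on the axis of the vial wheel's spindle, at the floor of its groove, which is the flat top of the hub (60 mm across), 97 mm above the bench. The groove is 8.5 mm high round a neck 18 mm across. x is the direction in which the clip must be pushed in, mouth leading, clip x along this x; z up. It moves with the carriage.
- collar (a point): Centre of the top of the collar above the groove, 25 mm across and 9 mm high, 17.5 mm above the groove's floor; same axes as groove. Under it a rib 9 mm wide runs from the neck along +x to 22 mm from the axis, so the clip cannot go home from the other sides.
- machine: White flat vial sampler, 210 x 160 x 44 mm, fixed to the bench; origin at bench level under the spindle at rest; x as the groove's x. On it a carriage with an aluminium wheel 144 mm across holding ten vials, whose tops are 12 mm or more below the groove's floor.
- carriage (a joint): Travel (m) along the groove's x of the sprung belt-tension carriage that carries wheel and spindle: 0 at rest; it gives way 1 mm per newton of push along x, meets a hard stop at 0.022, and springs back to 0.
- washer: Bystander, leave alone: closed flat steel ring, 36 mm across, 5 mm thick, lying on the bench: not the clip; origin at the centre of its underside.
- cell: Bystander, leave alone: small square metal clamp block 50 mm wide with four brass posts, 28 mm high; origin at the centre of its underside.
- cap: Bystander, leave alone: blue screw cap, 34 mm across, 16 mm high; origin at the centre of its underside.
- bulb: Bystander, leave alone: reddish rubber bulb, 54 mm across, 85 mm high; origin at the centre of its underside.
- beaker: Bystander, leave alone: glass beaker, 68 mm across, 90 mm high; origin at the centre of its underside.
- reagent: Bystander, leave alone: amber bottle with blue cap, 64 mm across, 130 mm high; origin at the centre of its underside.
- solvent: Bystander, leave alone: amber bottle with black cap, 72 mm across, 160 mm high; origin at the centre of its underside.
- vialbox: Bystander, leave alone: low white open box of vials, 110 x 80 x 30 mm with a lid flap standing up to 90 mm at its back (-y) edge; origin at the centre of its underside.
There are look-alikes about, which are no part of the job. Leave any blue or pink look-alike of the part that bears clip_tab alone.

How it is judged:
On the way, in this order (a step that is already met when the one before it is completed fails the run):
1. the clip is lifted clear of the bench (height (world z) of clip_tab above 0.07 m), for 0.1 s.
2. the clip is snapped home in the groove (horizontal distance between clip_seat and groove below 0.003 m and z of clip_seat in the frame of groove between -0.002 and 0.0045 m and angle between the z axis of clip_seat and the z axis of groove, either way round below 0.12 rad), for 0.2 s.
At the end, for the whole second after the job is handed in: The clip sits fully home in the groove (its seat point within 3 mm of the spindle axis, its underside between 2 mm below and 4.5 mm above the groove's floor, level within 0.12 rad), is released, and the carriage is back at rest within 2 mm of 0 (all of step 2 and value of joint carriage below 0.002 m and contact force between the fingers and clip below 0.1 N and velocity of joint carriage below 0.01 m/s); the robot touches nothing.
It fails at once if the carriage is driven to its stop (past 21 mm) (value of joint carriage above 0.021 m).
It fails at once if the clip is forced against the spindle or wheel (over 40 N) (contact force between clip and carriage above 40 N).
It fails at once if a bystander is disturbed (moved over 20 mm) (distance of any of washer, cell, cap, bulb, beaker, reagent, solvent, vialbox from where it was at the start of the episode above 0.02 m).
It also fails if it takes over 56 s, if anything falls off the work surface, if the arm or the gripper's body presses on something with over 40 N, if the wrist force passes 120 N, or if a joint passes its speed limit or range.

## Working session

There is one attempt and no reset: what is moved stays moved. The work goes in short steps, Python scripts to look and compute and a tool call to move; the robot and the scene stay as the last step left them, time stands still between calls to the robot, and variables do not carry over. Pictures are saved under pics/ and viewed, and the job is handed in when it is done.

Besides the shell and the picture viewer there is one more tool, called after "Emit:" as name(argument=value, ...), one argument or row to a line, values as JSON. jog_arm: Moves the arm, as the interface text tells. Its arguments: {"type":"object","properties":{"moves":{"type":"array","items":{"type":"number"}},"hand":{"type":"number"}},"required":["moves"]}

```bash
ls; mkdir -p pics; python3 - <<'E'
from cell import read_state, optics, env
import cv2,numpy as np
for n in("scene","top"):
    p,d=optics.snapshot(n); cv2.imwrite(f"pics/{n}0.png",p); np.savez(f"pics/{n}0.npz",p=p,d=d); m=optics.camera_model(n); print(n,m)
    R=cv2.Rodrigues(np.array(m["rvec"]))[0]; print(-R.T@np.array(m["tvec"]).ravel(), R[2])
s=read_state(); print(s)
E
```

```text
pics
scene {'fx': 379.6554066587087, 'fy': 379.6554066587087, 'cx': 283.1591724983109, 'cy': 212.71211006968187, 'rvec': array([ 1.25844763,  2.24844661, -0.96816267]), 'tvec': array([ 0.3142664 , -0.27195778,  1.46723003])}
[1.23242979 0.38702453 0.81044259] [-0.61943828 -0.37974811 -0.6870863 ]
top {'fx': 469.8219121745417, 'fy': 469.8219121745417, 'cx': 279.5534778393232, 'cy': 208.56107385378388, 'rvec': array([ 2.14459304, -2.20473251,  0.11135144]), 'tvec': array([0.01931878, 0.6224646 , 1.24984655])}
[0.49980329 0.01147308 1.30384693] [ 0.09607374 -0.00732321 -0.99534728]
{'clock': 0.1, 'joints': array([-8.21885729e-01,  3.59313690e-01,  1.11707243e-02, -3.21972345e-04,
       -1.22409005e+00, -2.88082365e-01]), 'dq': array([-0.00100101, -0.00289937,  0.00121925, -0.00099476, -0.00040649,
        0.00147779]), 'effort': array([-1.92278501e-03, -5.84764588e+01,  2.94110066e+01,  6.95463762e+00,
       -3.13687029e-03, -1.87159208e-05]), 'ee_pos': array([ 0.29995158, -0.60422424,  0.23046477]), 'tool_rot': array([-2.28327290e-01,  9.73584157e-01,  6.98944935e-04, -2.24521771e-04]), 'wrist_force': array([-0.06168692, -0.66444361,  0.43418546]), 'ft_torque': array([-0.03912167, -0.06898292,  0.03604505]), 'width': 1.002209411370233}
```

View pics/scene0.png

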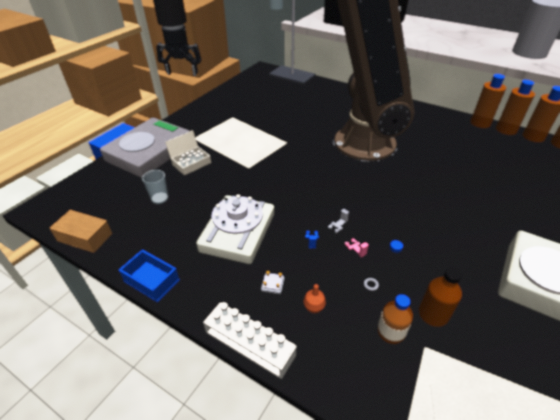

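View pics/top0.png

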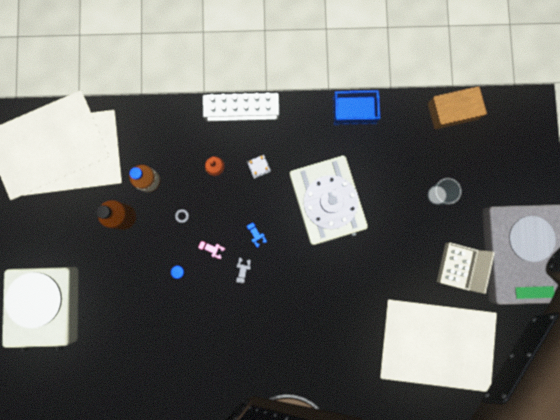

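The steel clip is at about (243,270) in the top view and (340,220) in the scene view, with blue and pink look-alikes beside it. The sampler is at about (331,201) in the top view. Next I'll enlarge both.

```bash
python3 - <<'E'
import cv2,numpy as np
t=cv2.imread("pics/top0.png"); s=cv2.imread("pics/scene0.png")
def z(i,x0,y0,w,h,k): return cv2.resize(i[y0:y0+h,x0:x0+w],None,fx=k,fy=k,interpolation=cv2.INTER_CUBIC)
a=z(t,225,250,40,40,10); b=z(t,280,150,100,100,4); c=z(s,320,200,40,40,7); d=z(s,190,180,100,80,4)
cv2.imwrite("pics/za.png",np.hstack([a,b])); 
d=cv2.resize(d,(400,320)); c=cv2.resize(c,(320,320)); cv2.imwrite("pics/zb.png",np.hstack([c,d]))
E
```

```text
(no output)
```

View pics/za.png

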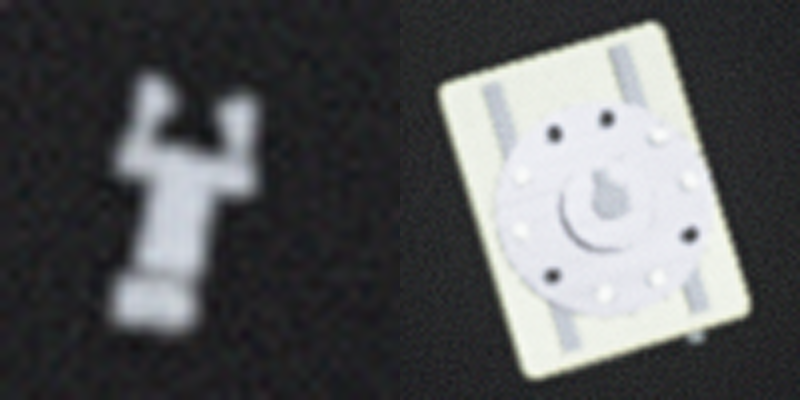

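View pics/zb.png

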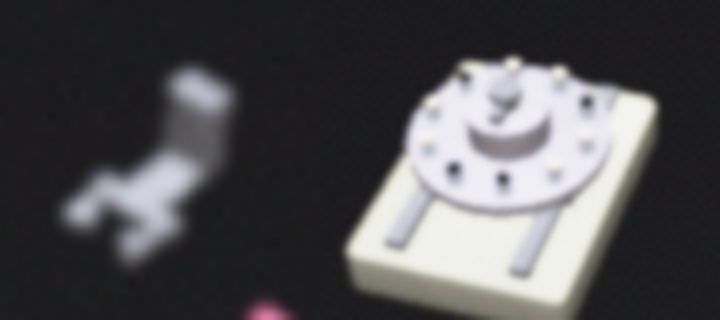

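```bash
cat > h.py <<'E'
import cv2,numpy as np
from cell import read_state, optics, env
from scipy.spatial.transform import Rotation as Rt
def cam(n):
    m=optics.camera_model(n); R=cv2.Rodrigues(np.array(m["rvec"]))[0]; t=np.array(m["tvec"]).ravel(); return m,R,t
def ray(n,uv,z):
    m,R,t=cam(n); uv=np.atleast_2d(uv).astype(float)
    d=np.c_[(uv[:,0]-m["cx"])/m["fx"],(uv[:,1]-m["cy"])/m["fy"],np.ones(len(uv))]@R
    c=-R.T@t; return c+d*((z-c[2])/d[:,2])[:,None]
def proj(n,P):
    m,R,t=cam(n); q=np.atleast_2d(P)@R.T+t; return np.c_[q[:,0]/q[:,2]*m["fx"]+m["cx"],q[:,1]/q[:,2]*m["fy"]+m["cy"]]
E
python3 - <<'E'
from h import *
p=cv2.imread("pics/top0.png")
g=p.max(2).astype(int)
# clip
y0,x0=252,228
c=g[252:290,228:262]; print(c.max()); 
w=np.clip(c-45,0,130)
ys,xs=np.nonzero(c>110); 
print("bbox",xs.min()+x0,xs.max()+x0,ys.min()+y0,ys.max()+y0)
for r in range(c.shape[0]):
    print(r+y0,' '.join('%3d'%v for v in c[r]))
d=np.load("pics/top0.npz")["d"]
# machine
h=cv2.cvtColor(p,cv2.COLOR_BGR2HSV)
m=((g>130)).astype(np.uint8); m[:145]=0;m[250:]=0;m[:,:280]=0;m[:,380:]=0
cs,_=cv2.findContours(m,0,2); k=max(cs,key=cv2.contourArea); print(cv2.minAreaRect(k))
pts=ray("top",k[:,0],0.044)[:,:2]; rr=cv2.minAreaRect((pts*1000).astype(np.float32)); print(rr)
for r in range(178,228,1): print(r,' '.join('%3d'%v for v in p[r,310:356,2]))
E
```

```text
221
bbox 236 250 258 282
252  35  37  44  36  37  35  26  32  40  42  41  39  32  32  31  35  40  34  39  39  36  38  42  35  42  35  32  35  32  34  34  35  34  36
253  33  35  39  36  38  39  31  38  32  35  33  29  46  33  35  36  35  32  35  32  36  35  36  38  34  43  36  38  33  35  35  37  39  32
254  25  29  42  37  34  34  33  38  35  39  35  34  34  33  34  39  27  35  42  32  28  37  34  37  36  33  38  35  39  39  35  39  33  38
255  37  36  33  32  37  38  31  33  35  37  35  30  37  34  32  38  38  34  32  36  32  35  32  35  39  35  31  31  36  36  33  37  38  31
256  38  40  39  38  30  36  34  32  35  36  34  41  38  38  32  39  28  33  34  31  35  41  32  32  39  40  32  40  30  34  37  37  38  39
257  44  32  34  31  40  37  33  41  32  34  55  93  98  67  39  30  40  35  37  32  34  28  43  40  35  33  35  39  33  38  39  31  30  35
258  42  32  34  40  37  39  38  38  33  38  83 153 175 129  65  31  31  34  36  36  48  45  31  30  33  35  39  38  33  35  31  37  38  26
259  34  33  40  31  32  40  38  34  33  38  97 180 205 167 102  47  29  34  45  63  89  95  69
[... 13148 characters left out ...]
 227 226 225 228 224 227 224 235 245 246 238 226 226 233 232 231 232 233 231 231 231 231 232 229 224 233 239 242 235 200 188 196 201 202
225 237 238 240 241 237 229 209 188 199 214 222 223 228 227 232 228 227 227 226 230 236 237 229 225 228 231 232 231 231 230 229 231 231 231 233 235 232 236 239 241 237 213 187 191 195 197
226 240 240 240 238 240 239 228 192 184 194 201 212 218 226 231 229 231 229 228 229 229 229 228 228 230 230 230 229 227 228 232 231 235 236 237 240 238 239 240 239 239 231 194 189 197 197
227 239 239 240 240 239 239 236 214 194 187 191 195 199 210 218 222 227 227 228 229 228 231 228 227 225 229 227 226 223 230 235 236 236 236 237 237 237 239 236 240 241 234 206 194 204 207
```

```bash
python3 - <<'E'
from h import *
p=cv2.imread("pics/top0.png"); g=p.max(2).astype(float)
# clip pieces by threshold, weighted
Y,X=np.mgrid[0:420,0:560]
m=(g>110)&(Y>=255)&(Y<=284)&(X>=232)&(X<=254)
W=np.clip(g-36,0,170)*((Y>=255)&(Y<=285)&(X>=232)&(X<=254))
def cen(sel): w=W*sel; return np.array([(X*w).sum(),(Y*w).sum()])/w.sum()
tab=cen((Y>=278-(X-237)*0.12)&(Y>=276)); 
jl=cen((Y<=262)&(X<244)); jr=cen((Y<=263)&(X>=244))
# bar centre line rows 269..274, cut slanted neglected
b1=cen((Y>=269)&(Y<=270)); b2=cen((Y>=273)&(Y<=275))
T=ray("top",tab,.04)[0]; J=ray("top",[jl,jr],.006); B=ray("top",[b1,b2],.006)
print("tab",tab,T,"jaws",J,"bar",B)
d=J.mean(0)-T; print("len",np.hypot(*d[:2]),"yaw",np.degrees(np.arctan2(d[1],d[0])), "bar yaw",np.degrees(np.arctan2(*(B[0]-B[1])[[1,0]])),"jaws perp",np.degrees(np.arctan2(J[1]-J[0],1)[1]), J[1]-J[0])
dp=np.load("pics/top0.npz")["d"]
mm,R,t=cam("top")
def cloud(n,dp):
    mm,R,t=cam(n); y,x=np.mgrid[0:420,0:560]; q=np.stack([(x-mm["cx"])/mm["fx"]*dp,(y-mm["cy"])/mm["fy"]*dp,dp],-1); return (q-t)@R
C=cloud("top",dp); 
print("depth tab",C[280,240],C[279,238]," jaw",C[260,240],"bench",C[290,250],"collar",C[200,332],"hub",C[208,335],C[203,340])
sel=(C[...,2]>.106)&(Y>185)&(Y<215)&(X>315)&(X<350); print(sel.sum(),np.c_[X[sel],Y[sel]].mean(0),np.median(C[sel],0))
# collar by grey
for th in (212,218):
  cm=((p[...,2]<th)&(Y>=196)&(Y<=206)&(X>=326)&(X<=338)).astype(np.uint8)
  u=np.c_[X[cm>0],Y[cm>0]].mean(0); print("collar",u,cm.sum(),ray("top",u,.1145)[0])
# rails/white outline yaw
m=(g>135).astype(np.uint8); m[:145]=0;m[250:]=0;m[:,:280]=0;m[:,380:]=0
k=max(cv2.findContours(m,0,1)[0],key=cv2.contourArea)[:,0]
P=ray("top",k,.044)[:,:2]; 
c=P.mean(0)
for a0 in (15.,):
  a=np.radians(a0); ex=np.array([np.cos(a),np.sin(a)]); ey=np.array([-ex[1],ex[0]])
  q=np.c_[(P-c)@ex,(P-c)@ey]
  for nm,i,s in(("+y",1,1),("-y",1,-1),("+x",0,1),("-x",0,-1)):
    o=1-i; lim=.06 if o==1 else .08
    f=q[(q[:,i]*s>np.abs(q[:,i]).max()-.03)&(np.abs(q[:,o])<lim)]
    L=np.polyfit(f[:,o],f[:,i],1); r=f[:,i]-np.polyval(L,f[:,o]); f=f[abs(r)<.002]; L=np.polyfit(f[:,o],f[:,i],1)
    print(nm,len(f),"off",L[1],"yaw",a0+np.degrees(np.arctan(L[0]))*(1 if i==1 else -1))
print(c)
E
```

```text
tab [240.16331206 279.98723613] [0.43368841 0.11233586 0.04      ] jaws [[0.48701361 0.11525095 0.006     ]
 [0.48234315 0.09152827 0.006     ]] bar [[0.46025467 0.10577953 0.006     ]
 [0.44798136 0.11049018 0.006     ]]
len 0.051768838709400196 yaw -9.951329184627191 bar yaw -20.997423527315892 jaws perp -1.3589545507661716 [-0.00467046 -0.02372268  0.        ]
depth tab [0.43377877 0.1125998  0.04213598] [0.43645858 0.11803103 0.04011325]  jaw [0.48626273 0.11424636 0.00820121] bench [ 4.03664220e-01  8.91211121e-02 -3.00063339e-06] collar [ 0.63273726 -0.13140938  0.11553196] hub [ 0.61368301 -0.14040067  0.09844955] [ 0.62638299 -0.15394146  0.09758448]
87 [331.96551724 199.62068966] [ 0.63303184 -0.13104738  0.1145883 ]
collar [331.95714286 199.94285714] 70 [ 0.63300219 -0.13142986  0.1145    ]
collar [332.09210526 199.89473684] 76 [ 0.63311616 -0.13177873  0.1145    ]
+y 57 off 0.07897338921416622 yaw 14.929935954141374
-y 56 off -0.07960001055206005 yaw 15.288988022520572
+x 42 off 0.10520662717316374 yaw 15.148795413343507
-x 39 off -0.10300703096507054 yaw 15.13198647407232
[ 0.64188187 -0.12938335]
```

Emit:
jog_arm(
  moves=[-0.292,0.25,0,0.6,-0.292,0.25,0,0.6,-0.292,0.25,0,0.6,-0.292,0.25,0,0.6,-0.292,0.25,0,0.644],
  hand=0.2,
)

```text
clock: 0.72
ee_pos: [0.4193, -0.3235, 0.2312]
tool_rot: [0.093, 0.996, 0.0, -0.0]
wrist_force: [0.9, 0.3, -0.7]
width: 0.799
```

```bash
cat >> h.py <<'E'
def to(xy,z,yaw_y):
    "shift/twist in tool axes to reach TCP at xy,z with tool y heading yaw_y deg (mod 180)"
    s=read_state(); M=Rt.from_quat(s["tool_rot"]).as_matrix(); d=np.array([*xy,z])-s["ee_pos"]
    h=np.degrees(np.arctan2(M[1,1],M[0,1])); dw=(yaw_y-h+90)%180-90
    print("t",s["clock"],"pos",s["ee_pos"].round(4),"ty",round(h,2),"down",M[:,2].round(4),"F",s["wrist_force"].round(2),"w",round(s["width"],3))
    print("shift",(M.T@d).round(4),"twist",round(-np.radians(dw),4))
E
python3 -c "
from h import *
to((.4337,.1123),.1,79.5)"
```

```text
t 0.725 pos [ 0.4193 -0.3235  0.2312] ty 79.38 down [-2.e-04  1.e-04 -1.e+00] F [ 0.85  0.31 -0.73] w 0.799
shift [0.0661 0.431  0.1312] twist -0.0021
```

Emit:
jog_arm(
  moves=[0.03,0.4,0.05,0,0.03,0.4,0.05,0,0.03,0.4,0.05,0,0.06,0.42,0.06,0,0.066,0.431,0.09,0],
)

```text
clock: 1.35
ee_pos: [0.4367, -0.0167, 0.1807]
tool_rot: [0.091, 0.996, 0.0, 0.001]
wrist_force: [0.9, 0.7, -1.3]
width: 0.803
```

```bash
python3 -c "
from h import *
to((.4337,.1123),.08,79.5)"
```

```text
t 1.35 pos [ 0.4367 -0.0167  0.1807] ty 79.52 down [ 1.6e-03  6.0e-04 -1.0e+00] F [ 0.89  0.73 -1.31] w 0.803
shift [0.0265 0.1263 0.1008] twist 0.0003
```

Emit:
jog_arm(
  moves=[0.0265,0.126,0.03,0,0.0265,0.126,0.06,0,0.0265,0.126,0.1,0,0.0265,0.126,0.1,0],
)

```text
clock: 1.85
ee_pos: [0.4311, 0.1094, 0.0776]
tool_rot: [0.091, 0.996, -0.002, -0.003]
wrist_force: [0.2, -0.9, 0.5]
width: 0.797
```

```bash
python3 - <<'E'
from h import *
to((.4337,.1123),.006,79.5)
a=[]
for n,(x,y) in(("top",(240,275)),("scene",(340,215))):
    p,d=optics.snapshot(n); c=p[y-40:y+40,x-40:x+40]; a.append(cv2.resize(c,(400,400),interpolation=cv2.INTER_CUBIC))
    print(n,proj(n,[[.4337,.1123,.02],[.4337,.1123,.0]]))
cv2.imwrite("pics/pre.png",np.hstack(a))
E
```

```text
t 1.85 pos [0.4311 0.1094 0.0776] ty 79.61 down [-0.006  -0.0043 -1.    ] F [ 0.19 -0.85  0.54] w 0.797
shift [-0.0024  0.0037  0.0716] twist 0.0019
top [[240.75905177 279.57524968]
 [241.32344171 279.18060309]]
scene [[344.06742016 215.32001034]
 [343.34181518 220.06174447]]
```

View pics/pre.png

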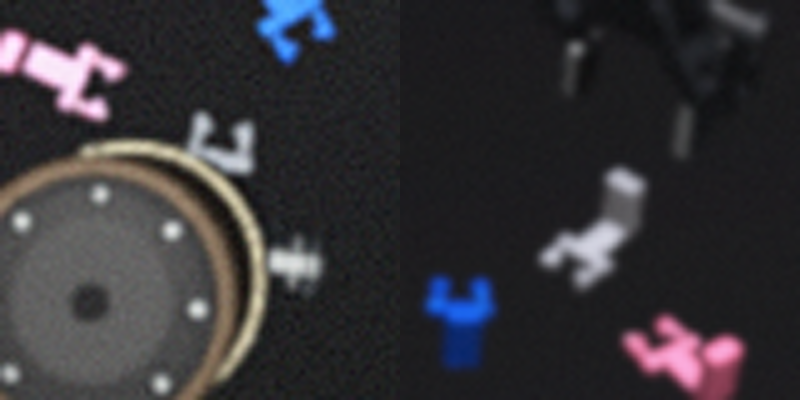

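Emit:
jog_arm(
  moves=[-0.0024,0.003,0.03,0,-0.0024,0.003,0.055,0,-0.0024,0.003,0.0715,0,-0.0024,0.003,0.0715,0,-0.0024,0.003,0.0715,0],
)

```text
clock: 2.58
ee_pos: [0.4375, 0.1126, 0.0105]
tool_rot: [0.092, 0.996, 0.001, 0.001]
wrist_force: [-0.0, -0.3, 0.2]
width: 0.799
```

```bash
python3 - <<'E'
from h import *
to((.4337,.1123),.006,79.5)
E
```

```text
t 2.575 pos [0.4375 0.1126 0.0105] ty 79.47 down [ 0.0021  0.0014 -1.    ] F [-0.03 -0.29  0.15] w 0.799
shift [ 0.0037 -0.001   0.0045] twist -0.0006
```

Emit:
jog_arm(
  moves=[0.0035,-0.001,0.004,0,0.0035,-0.001,0.004,0,0.0035,-0.001,0.004,0],
)

```text
clock: 2.95
ee_pos: [0.4329, 0.1122, 0.0053]
tool_rot: [0.091, 0.996, 0.0, 0.0]
wrist_force: [0.2, 0.5, -0.1]
width: 0.798
```

Emit:
jog_arm(
  moves=[0,0,0,0,0,0,0,0,0,0,0,0,0,0,0,0,0,0,0,0],
  hand=1,
)

```text
clock: 3.58
ee_pos: [0.4328, 0.1121, 0.0052]
tool_rot: [0.091, 0.996, 0.0, 0.0]
wrist_force: [-0.8, -0.4, 5.3]
width: 0.228
```

```bash
python3 - <<'E'
from h import *
to((.4337,.1123),.006,79.5)
E
```

```text
t 3.575 pos [0.4328 0.1121 0.0052] ty 79.51 down [ 1.e-04  0.e+00 -1.e+00] F [-0.76 -0.37  5.29] w 0.228
shift [-0.0008  0.0004 -0.0008] twist 0.0001
```

Emit:
jog_arm(
  moves=[0,0,-0.02,0,0,0,-0.06,0,0,0,-0.11,0,0,0,-0.15,0,0,0,-0.15,0],
)

```text
clock: 4.2
ee_pos: [0.4344, 0.1132, 0.1578]
tool_rot: [0.091, 0.996, 0.002, 0.002]
wrist_force: [-0.8, 0.5, -2.0]
width: 0.226
```

```bash
python3 - <<'E'
from h import *
a=np.radians(15.1); e=np.array([np.cos(a),np.sin(a)])
G=np.array([.633,-.1315]); to(G-e*(.048+.06),.16,105.1); print(G-e*.108)
a=[]
for n,(x,y) in(("top",(240,275)),("scene",(345,190))):
    p,d=optics.snapshot(n); c=p[y-40:y+40,x-40:x+40]; a.append(cv2.resize(c,(400,400),interpolation=cv2.INTER_CUBIC))
cv2.imwrite("pics/lift.png",np.hstack(a))
E
```

```text
t 4.2 pos [0.4344 0.1132 0.1578] ty 79.52 down [ 0.0051  0.0037 -1.    ] F [-0.77  0.55 -2.03] w 0.226
shift [-0.1424 -0.2511 -0.0027] twist -0.4465
[ 0.52872896 -0.15963449]
```

View pics/lift.png

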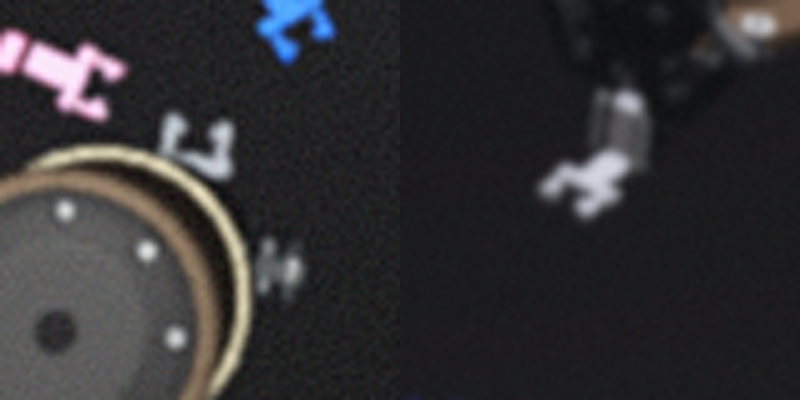

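Emit:
jog_arm(
  moves=[-0.142,-0.251,-0.003,-0.44,-0.142,-0.251,-0.003,-0.44,-0.142,-0.251,-0.003,-0.44,-0.142,-0.251,-0.003,-0.446,-0.142,-0.251,-0.003,-0.446],
)

```text
clock: 4.92
ee_pos: [0.5262, -0.1626, 0.1559]
tool_rot: [-0.131, 0.991, 0.0, -0.002]
wrist_force: [1.3, 0.5, -0.9]
width: 0.225
```

Emit:
jog_arm(
  moves=[0,0,0,0,0,0,0,0],
)

```text
clock: 5.18
ee_pos: [0.5255, -0.1609, 0.1559]
tool_rot: [-0.13, 0.991, 0.0, -0.002]
wrist_force: [-0.2, -0.1, 0.5]
width: 0.219
```

```bash
python3 - <<'E'
from h import *
a=np.radians(15.1); e=np.array([np.cos(a),np.sin(a)])
G=np.array([.633,-.1315]); to(G-e*(.048+.06),.1055,105.1)
a=[]
for n,(x,y) in(("top",(320,210)),("scene",(255,200))):
    p,d=optics.snapshot(n); cv2.imwrite(f"pics/{n}1.png",p); np.savez(f"pics/{n}1.npz",p=p,d=d); c=p[y-40:y+40,x-40:x+40]; a.append(cv2.resize(c,(400,400),interpolation=cv2.INTER_CUBIC))
cv2.imwrite("pics/pin.png",np.hstack(a))
E
```

```text
t 5.175 pos [ 0.5255 -0.1609  0.1559] ty 104.96 down [-3.7e-03  3.0e-04 -1.0e+00] F [-0.17 -0.13  0.47] w 0.219
shift [-0.0037  0.0003  0.0504] twist -0.0024
```

View pics/pin.png

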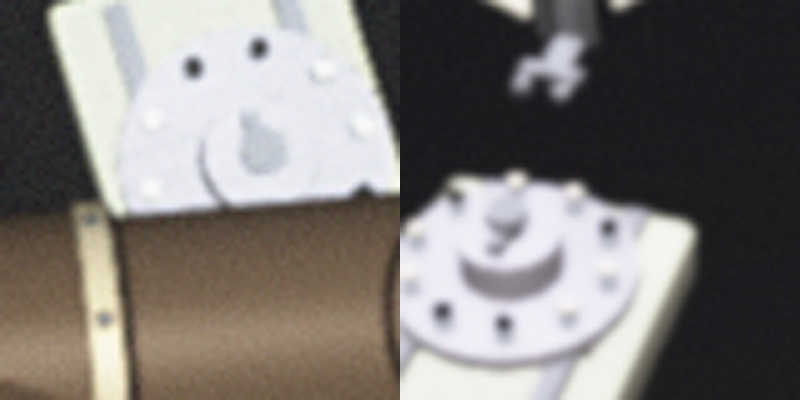

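The clip is level in the scene view at about (365,136) px. Before going lower I'll check its height and lateral alignment against the collar, using depth from the same camera.

```bash
cat >> h.py <<'E'
def cloud(n,dp):
    mm,R,t=cam(n); y,x=np.mgrid[0:420,0:560]; q=np.stack([(x-mm["cx"])/mm["fx"]*dp,(y-mm["cy"])/mm["fy"]*dp,dp],-1); return (q-t)@R
def frame(P,G,yaw=15.1):
    a=np.radians(yaw); e=np.array([np.cos(a),np.sin(a)]); d=P[...,:2]-G; return np.stack([d@e,d@np.array([-e[1],e[0]]),P[...,2]],-1)
E
python3 - <<'E'
from h import *
G=np.array([.633,-.1315])
z=np.load("pics/scene1.npz"); p=z["p"]; C=frame(cloud("scene",z["d"]),G); g=p.max(2)
s=read_state(); print("tcp in frame",frame(s["ee_pos"],G))
Y,X=np.mgrid[0:420,0:560]
b=(X>235)&(X<256)&(Y>164)&(Y<184)&(z["d"]>0)
b=(Y<184)&(Y>160)&(X>230)&(X<260)
m=b&(g>100)&(C[...,2]>.135)
print(m.sum())
for i in np.argwhere(m)[::3]: print(i[::-1],g[tuple(i)],(C[tuple(i)]*1000).round(1))
# collar top
k=(C[...,2]>.110)&(C[...,2]<.119)&(abs(C[...,0])<.03)&(abs(C[...,1])<.03)
print("collar",k.sum(),np.c_[X[k],Y[k]].mean(0),(C[k].mean(0)*1000).round(1), (C[k].min(0)*1e3).round(1),(C[k].max(0)*1e3).round(1))
k=(C[...,2]>.09)&(C[...,2]<.103)&(np.hypot(C[...,0],C[...,1])<.028)&(np.hypot(C[...,0],C[...,1])>.02); print("hub z",np.median(C[k][:,2]))
E
```

```text
tcp in frame [-0.11071249  0.00053544  0.15700107]
108
[241 161] 144 [-102.6  -21.1  174.8]
[241 162] 132 [-104.3  -22.2  169.9]
[248 163] 101 [-105.    -1.1  170.2]
[246 166] 107 [-106.7   -8.8  156.9]
[249 166] 119 [-102.2    2.4  162.4]
[247 167] 178 [-103.4   -4.5  156.6]
[250 167] 143 [-105.6    3.8  156.7]
[247 168] 213 [-98.2  -2.5 157.2]
[250 168] 176 [-100.1    5.9  157.5]
[246 169] 214 [-92.4  -3.4 157.6]
[249 169] 208 [-97.4   3.7 155.5]
[245 170] 203 [-91.2  -6.2 154.3]
[248 170] 221 [-88.4   4.2 158.5]
[244 171] 186 [-85.4  -7.1 154.7]
[247 171] 223 [-86.7   1.6 155.7]
[250 171] 123 [-91.7   8.7 153.6]
[242 172] 180 [-75.4  -9.  158.1]
[245 172] 219 [-79.5  -1.6 156.7]
[248 172] 204 [-80.8   7.  157.6]
[240 173] 189 [-71.3 -13.6 156.5]
[243 173] 198 [-71.6  -4.6 158.3]
[246 173] 218 [-76.    2.7 156.6]
[249 173] 174 [-77.1  11.3 157.7]
[241 174] 169 [-68.9  -9.8 155.6]
[244 174] 169 [-69.   -0.6 157.6]
[247 174] 209 [-69.6   8.2 159. ]
[250 174] 159 [-73.8  15.5 157.5]
[240 175] 167 [-62.6 -10.2 156.7]
[246 175] 162 [-72.9   3.5 152. ]
[249 175] 177 [-70.3  13.7 156.2]
[238 176] 153 [-55.5 -13.3 157.8]
[248 176] 178 [-62.6  13.7 158.4]
[238 177] 128 [-53.4 -12.7 156. ]
[246 177] 166 [-58.8   9.1 156.7]
[249 177] 126 [-63.6  16.  154.6]
[248 178] 141 [-55.3  16.4 157.5]
collar 49 [236.24489796 201.65306122] [ 1.400e+00 -1.000e-01  1.141e+02] [-12.1 -11.3 110.2] [ 13.1  12.  117.9]
hub z 0.09673889038893352
```

```bash
python3 - <<'E'
from h import *
G=np.array([.633,-.1315])
z=np.load("pics/scene1.npz"); p=z["p"]; g=p.max(2); Y,X=np.mgrid[0:420,0:560]
m=(Y>=168)&(Y<=180)&(X>234)&(X<254)&(g>115)
q=frame(ray("scene",np.c_[X[m],Y[m]],.157),G)*1000
for lo,hi in((-96,-88),(-88,-80),(-80,-74),(-74,-66),(-66,-60),(-60,-50)):
    k=q[(q[:,0]>=lo)&(q[:,0]<hi)]; print(lo,hi,len(k),"ymin/max/mid",k[:,1].min().round(1),k[:,1].max().round(1),((k[:,1].min()+k[:,1].max())/2).round(1),"mean",k[:,1].mean().round(2))
print(q[:,0].max())
to((0,0),.1,105.1)
E
```

```text
-96 -88 11 ymin/max/mid -9.2 8.9 -0.2 mean 0.27
-88 -80 14 ymin/max/mid -11.3 10.5 -0.4 mean 0.28
-80 -74 15 ymin/max/mid -17.7 15.2 -1.3 mean -0.63
-74 -66 22 ymin/max/mid -16.1 16.8 0.4 mean 0.4
-66 -60 12 ymin/max/mid -17.1 17.2 0.1 mean 0.12
-60 -50 14 ymin/max/mid -13.8 16.1 1.2 mean 2.12
-50.858669566301025
t 5.275 pos [ 0.526  -0.1598  0.157 ] ty 105.1 down [-1.9e-03  2.0e-04 -1.0e+00] F [ 0.11  0.23 -0.69] w 0.226
shift [0.4661 0.2913 0.058 ] twist 0.0001
```

Emit:
jog_arm(
  moves=[0,-0.0003,0.02,0,0,-0.0003,0.04,0,0,-0.0003,0.053,0,0,-0.0003,0.053,0,0,-0.0003,0.053,0],
)

```text
clock: 5.9
ee_pos: [0.5273, -0.1606, 0.1057]
tool_rot: [-0.131, 0.991, -0.0, 0.0]
wrist_force: [0.1, -0.5, -0.9]
width: 0.228
```

```bash
cat > look.py <<'E'
from h import *
import sys
G=np.array([.633,-.1315])
p,d=optics.snapshot("scene"); x,y=238,200; c=p[y-32:y+28,x-40:x+40]; cv2.imwrite(f"pics/{sys.argv[1]}.png",cv2.resize(c,(800,600),interpolation=cv2.INTER_CUBIC)); np.savez(f"pics/{sys.argv[1]}.npz",p=p,d=d)
s=read_state(); print("tcp frame mm",(frame(s["ee_pos"],G)*1000).round(2),"F",frame(np.r_[s["wrist_force"]],np.zeros(2)).round(2)); to((0,0),0,105.1)
C=frame(cloud("scene",d),G)*1000; g=p.max(2)
for lo,hi in((-95,-80),(-80,-70),(-70,-60)):
    k=(C[...,0]>lo)&(C[...,0]<hi)&(abs(C[...,1])<7)&(C[...,2]>95)&(C[...,2]<115)&(g>120); 
    if k.sum(): print(lo,hi,k.sum(),C[k][:,2].mean().round(2),np.median(C[k][:,2]).round(2))
E
python3 look.py d1
```

```text
tcp frame mm [-109.6    -0.69  105.8 ] F [ 0.52  0.62 -1.61]
t 5.95 pos [ 0.5274 -0.1607  0.1058] ty 105.09 down [ 1.3e-03 -1.0e-04 -1.0e+00] F [ 0.34  0.74 -1.61] w 0.222
shift [0.4675 0.2925 0.1051] twist -0.0002
-95 -80 15 106.98 107.02
-80 -70 10 106.86 107.38
-70 -60 8 105.9 106.57
```

View pics/d1.png

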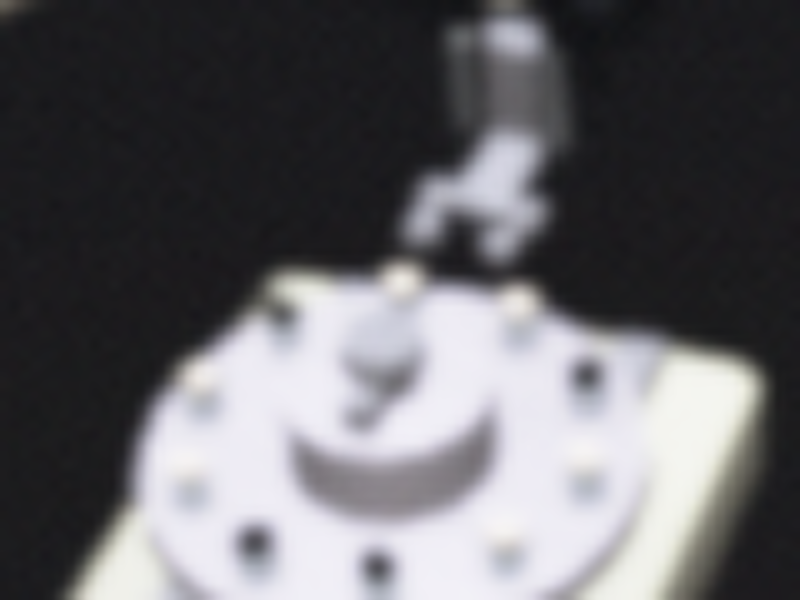

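Emit:
jog_arm(
  moves=[0,0.0006,0.0024,0,-0.01,0.0006,0.0024,0,-0.02,0.0006,0.0024,0,-0.03,0.0006,0.0024,0,-0.03,0.0006,0.0024,0],
)

```text
clock: 6.58
ee_pos: [0.5565, -0.1523, 0.1024]
tool_rot: [-0.131, 0.991, -0.0, -0.0]
wrist_force: [-0.1, 0.1, -0.6]
width: 0.219
```

Emit:
jog_arm(
  moves=[0,0,0,0,0,0,0,0],
)

```text
clock: 6.82
ee_pos: [0.5553, -0.1526, 0.1026]
tool_rot: [-0.131, 0.991, 0.0, -0.0]
wrist_force: [-0.7, 0.5, -1.1]
width: 0.222
```

```bash
python3 look.py d2
```

```text
tcp frame mm [-80.52  -0.16 102.64] F [-0.23 -0.23 -1.18]
t 6.875 pos [ 0.5553 -0.1526  0.1026] ty 105.05 down [-1.e-04  0.e+00 -1.e+00] F [-0.16 -0.28 -1.18] w 0.225
shift [0.4966 0.2916 0.1027] twist -0.0009
-80 -70 9 104.15 103.18
-70 -60 11 103.1 102.81
```

View pics/d2.png

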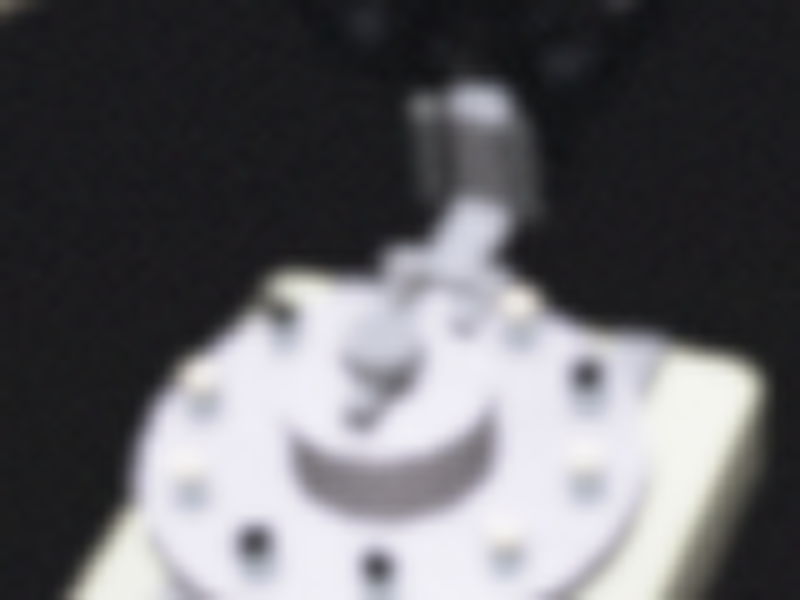

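Emit:
jog_arm(
  moves=[0,0.0001,-0.0009,0,-0.006,0.0001,-0.0009,0,-0.012,0.0001,-0.0009,0,-0.016,0.0001,-0.0009,0,-0.016,0.0001,-0.0009,0],
)

```text
clock: 7.5
ee_pos: [0.5713, -0.1482, 0.1033]
tool_rot: [-0.131, 0.991, 0.0, -0.0]
wrist_force: [-0.6, 0.7, -0.3]
width: 0.222
```

Emit:
jog_arm(
  moves=[0,0,0,0,0,0,0,0],
)

```text
clock: 7.75
ee_pos: [0.5709, -0.1483, 0.1035]
tool_rot: [-0.131, 0.991, 0.0, -0.0]
wrist_force: [-0.7, -0.6, -0.3]
width: 0.223
```

```bash
python3 look.py d3
```

```text
tcp frame mm [-6.4340e+01 -5.0000e-02  1.0355e+02] F [-0.03 -0.19 -1.62]
t 7.8 pos [ 0.5709 -0.1483  0.1035] ty 105.06 down [-0.  0. -1.] F [ 0.02 -0.19 -1.62] w 0.227
shift [0.5128 0.2915 0.1036] twist -0.0008
```

View pics/d3.png

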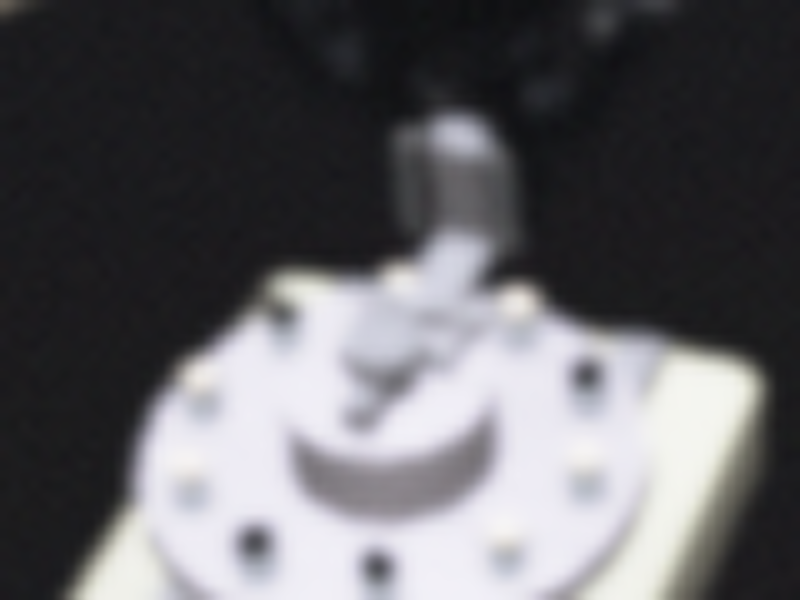

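The jaws are going in under the collar at about (238,203) px and there's no contact force yet. Now I'll push in small steps.

Emit:
jog_arm(
  moves=[-0.003,0,0,0,-0.006,0,0,0,-0.009,0,0,0,-0.009,0,0,0],
)

```text
clock: 8.3
ee_pos: [0.579, -0.1462, 0.1031]
tool_rot: [-0.131, 0.991, 0.0, -0.001]
wrist_force: [-4.0, -3.0, -1.0]
width: 0.228
```

Emit:
jog_arm(
  moves=[-0.002,0,0,0,-0.004,0,0,0,-0.004,0,0,0],
)

```text
clock: 8.68
ee_pos: [0.5824, -0.1454, 0.103]
tool_rot: [-0.131, 0.991, -0.0, -0.001]
wrist_force: [-5.1, -3.8, -0.6]
width: 0.22
```

```bash
python3 look.py d4
```

```text
tcp frame mm [-52.52  -0.3  103.02] F [-6.23 -3.4  -1.99]
t 8.725 pos [ 0.5824 -0.1455  0.103 ] ty 105.02 down [-2.4e-03 -5.0e-04 -1.0e+00] F [-5.13 -4.9  -1.99] w 0.225
shift [0.5245 0.2914 0.1044] twist -0.0014
```

View pics/d4.png

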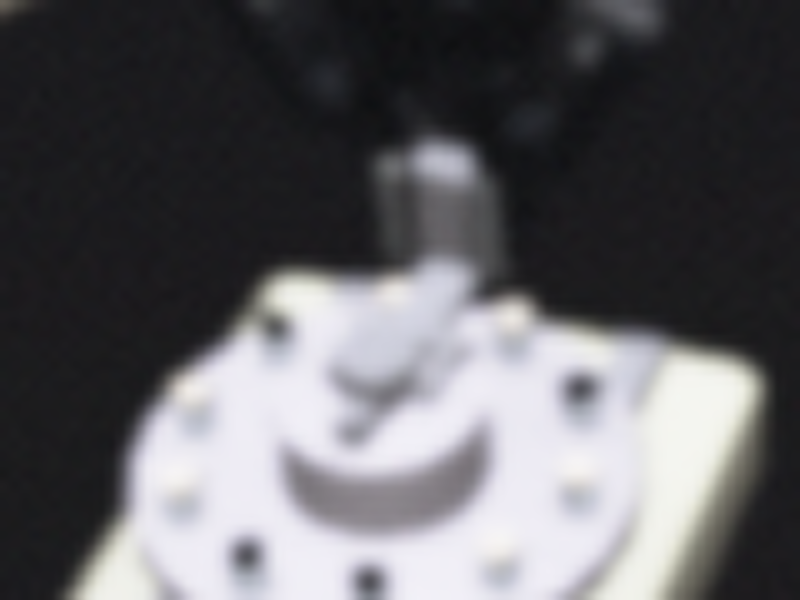

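Contact is at about 6 N and the carriage has shifted slightly. A side force toward −y means the spindle sits a little to −y, so I'll correct by 0.8 mm and keep going.

Emit:
jog_arm(
  moves=[0,-0.0008,0,0,-0.0015,-0.0008,0,0,-0.003,-0.0008,0,0,-0.003,-0.0008,0,0],
)

```text
clock: 9.22
ee_pos: [0.5851, -0.1453, 0.1029]
tool_rot: [-0.131, 0.991, 0.0, -0.002]
wrist_force: [-6.0, -3.7, -0.9]
width: 0.224
```

```bash
python3 look.py d5
```

```text
tcp frame mm [-49.82  -0.92 102.9 ] F [-6.91 -2.08 -1.38]
t 9.275 pos [ 0.5851 -0.1454  0.1029] ty 105.02 down [-3.e-03 -3.e-04 -1.e+00] F [-6.13 -3.81 -1.38] w 0.227
shift [0.5271 0.292  0.1046] twist -0.0014
```

Emit:
jog_arm(
  moves=[-0.0015,-0.0005,-0.0003,0,-0.003,-0.0005,-0.0003,0,-0.003,-0.0005,-0.0003,0],
)

```text
clock: 9.65
ee_pos: [0.5894, -0.1447, 0.1035]
tool_rot: [-0.131, 0.991, 0.0, -0.0]
wrist_force: [-3.0, -3.4, -2.7]
width: 0.224
```

Emit:
jog_arm(
  moves=[-0.001,0,0,0,-0.002,0,0,0,-0.002,0,0,0],
)

```text
clock: 10.02
ee_pos: [0.591, -0.1443, 0.1035]
tool_rot: [-0.131, 0.991, 0.0, -0.001]
wrist_force: [-4.3, -3.5, -2.7]
width: 0.227
```

```bash
python3 look.py d6
```

```text
tcp frame mm [-43.89  -1.39 103.51] F [-4.75 -2.54 -1.93]
t 10.075 pos [ 0.591  -0.1443  0.1035] ty 105.04 down [-1.4e-03 -1.0e-04 -1.0e+00] F [-3.92 -3.69 -1.93] w 0.225
shift [0.5331 0.2927 0.1043] twist -0.001
```

View pics/d6.png

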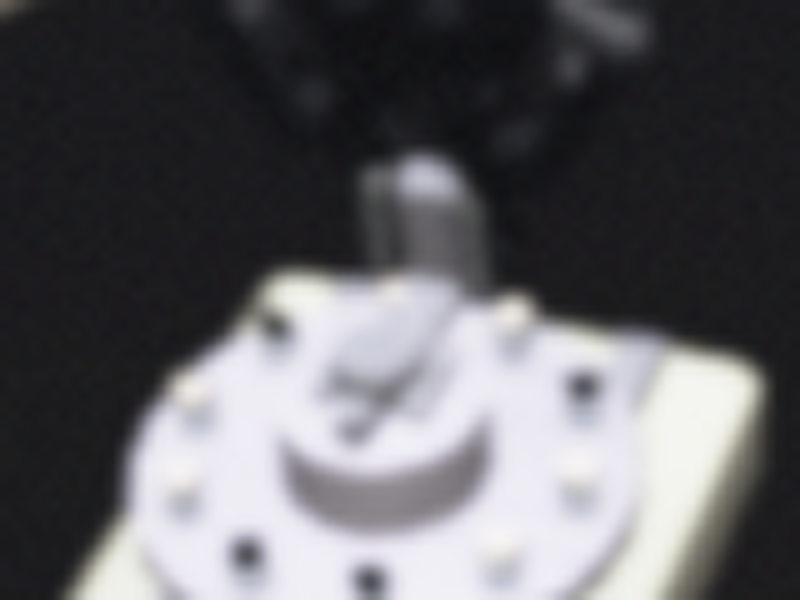

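The force dropped from about 7 N to 4 N and is now rising at the carriage spring rate, so the clip has snapped. In d6 the jaws are past the neck at about (237,204) px, either side of the rib. I'll press a little more to confirm it has bottomed.

Emit:
jog_arm(
  moves=[-0.0015,-0.0004,0,0,-0.003,-0.0004,0,0,-0.003,-0.0004,0,0],
)

```text
clock: 10.45
ee_pos: [0.5933, -0.1437, 0.1035]
tool_rot: [-0.131, 0.991, 0.0, -0.001]
wrist_force: [-7.9, -2.8, 0.4]
width: 0.223
```

```bash
python3 look.py d7
```

```text
tcp frame mm [-41.61  -1.48 103.46] F [-8.13 -0.28  0.06]
t 10.5 pos [ 0.5932 -0.1438  0.1035] ty 105.04 down [-0.0028  0.     -1.    ] F [-7.78 -2.39  0.06] w 0.221
shift [0.5353 0.2927 0.1051] twist -0.001
```

Emit:
jog_arm(
  moves=[0.003,0,0,0,0.006,0,0,0,0.007,0,0,0,0.007,0,0,0],
)

```text
clock: 11.0
ee_pos: [0.5879, -0.1453, 0.1036]
tool_rot: [-0.131, 0.991, 0.0, -0.0]
wrist_force: [-2.4, -0.1, -5.6]
width: 0.223
```

```bash
python3 look.py d8
```

```text
tcp frame mm [-47.15  -1.55 103.57] F [-3.07 -0.11 -5.97]
t 11.05 pos [ 0.5879 -0.1453  0.1036] ty 105.06 down [-2.e-04  2.e-04 -1.e+00] F [-2.94 -0.9  -5.97] w 0.226
shift [0.5299 0.293  0.1037] twist -0.0007
```

View pics/d8.png

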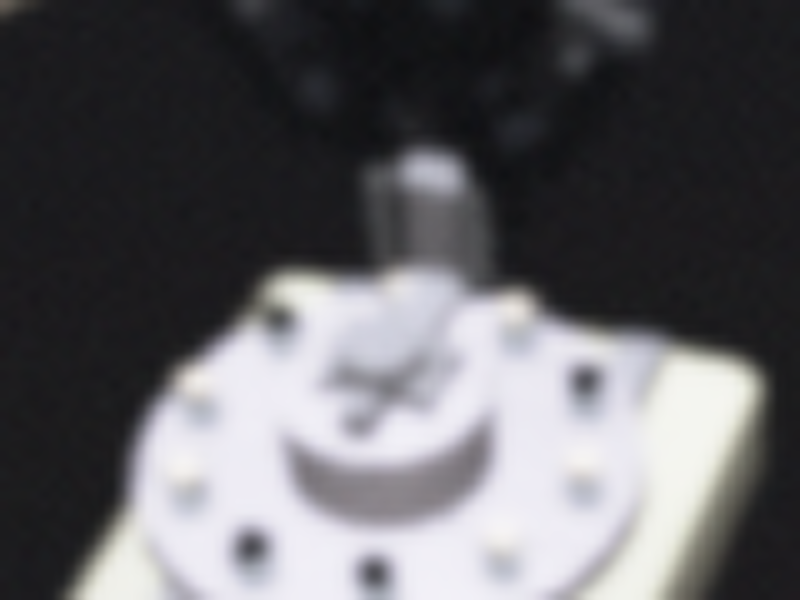

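Emit:
jog_arm(
  moves=[0.0025,0,0.0005,0,0.0025,0,0.0005,0,0.0025,0,0.0005,0],
)

```text
clock: 11.42
ee_pos: [0.5859, -0.146, 0.1035]
tool_rot: [-0.131, 0.991, 0.0, 0.0]
wrist_force: [-0.3, 1.5, -5.9]
width: 0.225
```

Emit:
jog_arm(
  moves=[0,0,0,0,0,0,0,0,0,0,0,0,0,0,0,0],
  hand=0.3,
)

```text
clock: 11.92
ee_pos: [0.5857, -0.1462, 0.1035]
tool_rot: [-0.131, 0.991, -0.0, 0.0]
wrist_force: [0.6, 0.1, 0.4]
width: 0.7
```

Emit:
jog_arm(
  moves=[0,0,-0.01,0,0,0,-0.03,0,0,0,-0.06,0,0,0,-0.1,0,0,0,-0.12,0],
)

```text
clock: 12.55
ee_pos: [0.5864, -0.1464, 0.2267]
tool_rot: [-0.131, 0.991, -0.0, 0.002]
wrist_force: [-0.5, 0.1, -0.1]
width: 0.699
```

```bash
python3 look.py d9
```

```text
tcp frame mm [-48.11  -2.61 228.86] F [ 1.44 -1.06  3.39]
t 12.6 pos [ 0.5872 -0.1466  0.2289] ty 105.09 down [ 6.5e-03 -9.0e-04 -1.0e+00] F [ 1.67 -0.64  3.39] w 0.696
shift [0.5302 0.2949 0.2249] twist -0.0002
```

View pics/d9.png

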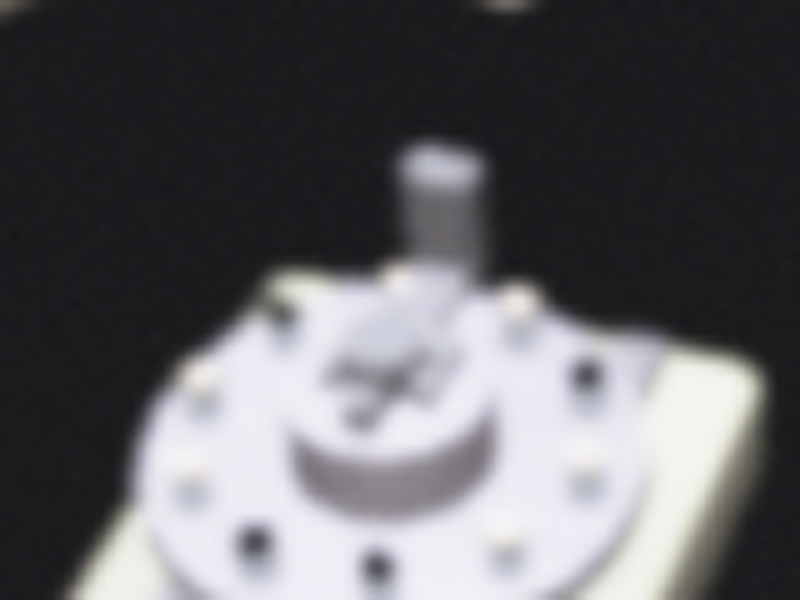

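Emit:
jog_arm(
  moves=[0.05,0.25,-0.02,0,0.05,0.25,-0.02,0,0.05,0.25,-0.02,0,0.05,0.25,-0.02,0,0.05,0.25,-0.02,0],
)

```text
clock: 13.22
ee_pos: [0.4711, 0.0852, 0.2446]
tool_rot: [-0.133, 0.991, 0.001, 0.001]
wrist_force: [0.1, -0.6, -0.4]
width: 0.702
```

```bash
python3 - <<'E'
from h import *
G=np.array([.633,-.1315]); Y,X=np.mgrid[0:420,0:560]; a=[]
for n,(x,y) in(("top",(325,208)),("scene",(238,200))):
    p,d=optics.snapshot(n); np.savez(f"pics/f_{n}.npz",p=p,d=d); C=frame(cloud(n,d),G)*1000
    k=(C[...,2]>128)&(C[...,2]<145)&(abs(C[...,0]+48)<20)&(abs(C[...,1])<20)
    print(n,"tabtop",k.sum(),np.c_[X[k],Y[k]].mean(0).round(1),C[k].mean(0).round(1),"ray",(frame(ray(n,np.c_[X[k],Y[k]].mean(0),.138),G)*1000).round(1))
    k=(C[...,2]>108)&(C[...,2]<120)&(np.hypot(C[...,0],C[...,1])<18); print("collar",k.sum(),C[k].mean(0).round(1))
    k=(C[...,2]>98)&(C[...,2]<110)&(C[...,0]<-18)&(C[...,0]>-38)&(abs(C[...,1])<6); print("bar top z",k.sum(),np.median(C[k][:,2]).round(2), np.polyfit(C[k][:,0],C[k][:,2],1).round(3))
    c=p[y-40:y+40,x-40:x+40]; a.append(cv2.resize(c,(400,400),interpolation=cv2.INTER_CUBIC))
cv2.imwrite("pics/fin.png",np.hstack(a)); print(read_state()["wrist_force"].round(1))
E
```

```text
top tabtop 41 [338.9 217. ] [-47.4  -0.4 137.3] ray [[-47.5  -0.3 138. ]]
collar 81 [  0.2  -0.9 114. ]
bar top z 37 104.91 [-9.10000e-02  1.02176e+02]
scene tabtop 35 [241.9 185.3] [-45.2   0.5 135.7] ray [[-42.6   1.7 138. ]]
collar 56 [  2.4  -0.2 113.4]
bar top z 16 105.4 [7.30000e-02 1.07161e+02]
[-0.7 -0.2  0.8]
```

View pics/fin.png

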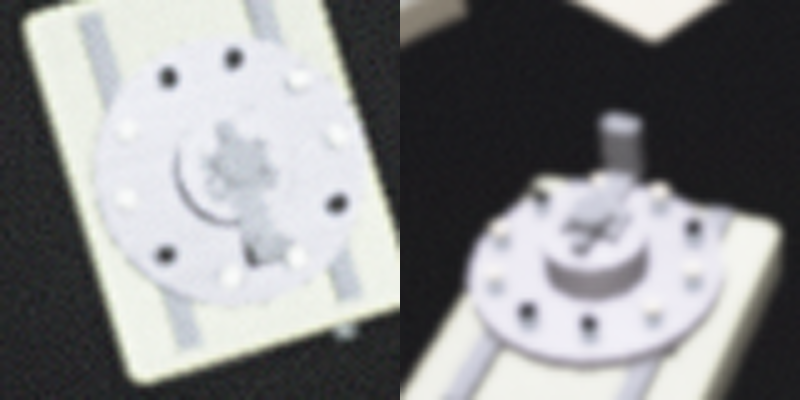

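The tab is 47.6 mm behind the collar centre in both views (48 is nominal). The jaws sit either side of the rib, and the wheel is back at rest. I'll let the arm settle and hand in.

Emit:
jog_arm(
  moves=[0,0,0,0,0,0,0,0,0,0,0,0,0,0,0,0],
)

```text
clock: 13.82
ee_pos: [0.4724, 0.0817, 0.2431]
tool_rot: [-0.13, 0.991, -0.0, -0.0]
wrist_force: [-0.1, -0.2, 1.0]
width: 0.697
```

```bash
python3 -c "
from cell import env,read_state
print(abs(read_state()['dq']).max()); print(env.sign_off())"
```

```text
0.007178396419820649
the job is handed in; nothing more can be done
None
```

The clip is on the spindle, and I handed the job in at about 14 s. I picked the steel clip up by its tab, slid it into the groove along the spindle's x and pressed until it snapped. The push reached about 7 N, dropped to about 4 N, then a firm press went to about 8 N. I then eased the carriage back, let go and moved the arm clear.

**Last checks**
- **Seating:** the tab is 47.6 mm behind the collar centre in both camera views (48 mm is nominal). Sideways it is within 1 mm.
- **Height:** the tab top reads 135.7–137.3 mm (137 expected). The top of the bar reads about 105 mm, which puts the underside roughly 2 mm above the groove floor, within the 4.5 mm limit.
- **Carriage and arm:** the collar is back at its starting position, so the carriage is at rest. The wrist force is about zero.

**Disagreements**
- **Position:** the scene camera places both tab and collar about 2 mm farther along x than the top camera. The distance between them agrees.
- **Level:** I couldn't measure this well. The bar slopes from the two depth views were noisy and had opposite signs, though the clip looks level in the pictures.
- **Side force:** during the push I saw about 3 N sideways and corrected it with small shifts toward −y, about 1.7 mm in all.
- **Bystanders:** I didn't re-measure their positions afterwards, but neither the arm nor the clip went near them.

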